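Rack the mixed vial, then hold the last one on the vortex mixer

ROBOT

A 6-joint arm with a two-finger parallel gripper is mounted at the origin on a cart in front of the work surface, level with it; the furniture and walls round the work are solid. World frame = base frame: x ahead of the robot, y to its left, z up, the work surface at z = 0. Lengths are in m, angles in rad, forces in N, time in s.
With the tool pointing down it reaches from about 0.375 to 0.925 m from the base axis. Payload 5.7 kg.
Tool frame: the origin (TCP) lies at the very end of the fingers, on their centre line; the grasp point (between the pads) lies 19 mm behind it; z points along the fingers, y is the line along which they close (so a half turn about z gives the same grasp; the last joint's range is limited). The gripper opens to 85 mm and grips with 20 to 120 N. Pads are 22 mm wide; open, the fingers measure 114 mm over their backs; the gripper's body (76 mm by 85 mm) begins 54 mm behind the grasp point. The pads swing forward as they close: fully open they stand 13 mm farther back than shut.
Start: joints at [1.195, 0.359, 1.51, -0, 1.272, -0.115], TCP at [0.155, 0.58, 0.231] pointing down, gripper open.
Joint ranges: [-2.97, 2.97], [-1.01, 2.36], [0.21, 2.38], [-0.96, 4.11], [0.2, 2.71], [-2.98, 2.98]. Speed limits (rad/s): [2.39, 2.39, 3.14, 3.14, 3.14, 3.14].

INTERFACE

Orientations are given as a unit quaternion [x, y, z, w].
In Python, from workcell import manip gives the robot as it stands.
- The arm moves only by the shell command python3 -m creep 'ROWS'. ROWS is a JSON object whose one key "plan" holds a list of rows, each an object with "grip": the closure, from 0 (fully open) to 1 (shut); "dp": the shift along the world's x, y, z in units of 30 mm (1.0 is 30 mm), a list of three; "turn": the turn about the world's z in units of 5 degrees (1.0 is 5 degrees). A call has 1 to 5 rows; each row is the pose to reach, as a shift and turn from the pose commanded when the call began; what a row does not reach only later rows make up. A row lasts 1/10 s, in which the tool goes at most 50 mm and 8.59 degrees, less where a joint would pass 70% of its speed; a pose out of reach is approached as far as the arm can. A call with a gripper value outside its range is refused whole. The fingers move at their own pace and stop on an object; the grip force is fixed at half the most. Time passes only in rows, so rows that repeat a pose let the fingers close. It gives the time, the measured TCP pose, the force, the opening and the grip force at its end, in the units of the state.
- manip.get_obs(): the state, without advancing time (a new reading comes with each control period).
- manip.camera(name): name is "scene" or "top" or "wrist"; returns a dict with "color" (480x640x3 uint8, red, green, blue), "camera_matrix" (3x3 intrinsics, pixels), "R" (3x3) and "t" (3): a world point X has camera coordinates R X + t. Camera axes: x right, y down, z forward; pixel columns grow to the right and rows downward; lengths in m; the calibration is good to about 2 mm. A picture is of the moment at which its call begins. There is no depth.
- manip.job_done(): hands the job in; it is judged then, once.
Trained networks look in a picture, given as the dict that the camera call returned (one of the last four; its "shot" number tells which), for a name from the list of things; names that differ only in an ending like _2 or _b are one class to them, and where a whole thing is asked for, a point or a joint stands for the part that bears it (a point fixed in the world has none). Each returns a list of dicts, best first, with "score" (0 to 1); they miss things now and then, are a little off and sometimes report something else, mostly with a low value. They report only what shows in the picture. A call takes as long as a camera call. They do not tell look-alikes from the thing itself.
- manip.boxes_of(picture, target): "position" ([x, y, z] in m, in world coordinates, good to about 4 mm: the middle of the surface that is visible of it).
The state is a dict: "clock": time; "joint_pos": joint angles; "qd": joint speeds; "effort": joint torques, N m; "eef_pos": TCP position; "tool_rot": TCP orientation; "contact_force": force on the tool from outside, world axes, zero at the start; "wrist_torque": the same for the moment, N m; "width": opening from 0.0 (shut) to 1.0 (fully open); "grip_force": force on a finger pad.
Only numpy, scipy, OpenCV 4.12 (cv2) and the standard library are available. Lean on these libraries where they do the work, as an engineer would, in place of code of your own. Each camera call takes 0.05 s, during which the arm holds its last target. There are 200 camera calls.

TASK

The blue-capped vial in the cup of the vortex mixer is done: put it upright, fully down, into any empty cell of the blue divided tray, and leave it there. Then mix the black-capped amber vial: grip it, set it upright in the mixer's spring-loaded cup and use it to press the cup down about half way (5 mm of its 10 mm travel), touching the mixer with nothing but the vial. The program finishes while still gripping the amber vial and holding the cup down; do not let go, and do not knock over, shift or lift the other things on the bench.

Things in the scene. Friction and masses are not known exactly. Their poses are not given: they have to be found in the camera images.
- mixer: White vortex mixer, fixed to the bench: housing 138 (x) x 108 (y) mm, top 53 mm high; on it a round white turret (radius 49 mm, 34 mm at its top, z = 77 mm) carrying a black rubber cup. Origin: centre of the underside. Front (grey panel, speed knob out to x = -78 mm) faces its -x. The cup's upright axis is at x = +18 mm, y = 0.
- cup_floor (a point): Centre of the inner floor of the mixer's round rubber cup, on which a vial stands; z is up. It is 97 mm above the bench with the cup up and sinks with the cup. The recess above it is 15 mm deep, about 15 mm in inner radius at the floor, widening to 19 mm at the rim; outer radius of the rim 24 mm.
- mixer_cup (a joint): Travel of the spring-loaded cup, m: 0 = up, 0.005 = half way, 0.010 = on its stop (the gap between cup and the black collar under it has closed). It only moves straight down; about 1.6 N starts it and each further mm takes 0.6 N (about 4.6 N at half way). It springs back up when let go.
- rack: Blue vial tray, fixed to the bench, 72 (x) x 141 (y) x 28 (z) mm, 2 x 4 open square cells 32 mm wide, centres at x = +-17.25 and y = +-17.25, +-51.75 mm from its origin (centre of its underside). Floor 2.5 mm thick; walls and dividers 2.5 mm thick, all 28 mm high. A small flat tab stands out 11 mm at the middle of each short end.
- vial_blue: Glass vial with blue screw cap, 65 mm tall: body diameter 24 mm up to 50 mm, cap diameter 21 mm above; 20 g. Origin: centre of its base; z is its long axis. At the start it stands upright in the mixer's cup.
- vial_amber: Amber glass vial with black screw cap, 59 mm tall: body diameter 26 mm up to 45 mm, cap diameter 23 mm above; 20 g. Origin: centre of its base; z is its long axis. At the start it stands upright on the bench.
- vial_green: Green-capped vial, 25 mm across, 56 mm tall, standing in a cell of the tray; leave it there. Origin: centre of its base.
- vial_green_2: Second green-capped vial, 25 mm across, 56 mm tall, standing in a cell of the tray; leave it there. Origin: centre of its base.
- vial_clear: White-capped clear vial, 23 mm across, 51 mm tall, standing in a cell of the tray; leave it there. Origin: centre of its base.
- mug: Blue and white mug, 78 mm across, 92 mm tall; leave alone. Origin: underside.
- beaker: Small glass beaker, 44 mm across, 56 mm tall, on the bench; leave alone. Origin: centre of the underside.
Mind the look-alikes: they are no part of the job. Leave any yellow look-alike of the vial_amber alone.

How it is judged:
On the way, in this order (a step that is already met when the one before it is completed fails the run):
1. the blue-capped vial stands upright and let go in a cell of the tray (x of vial_blue in the frame of rack between -0.034 and 0.034 m and y of vial_blue in the frame of rack between -0.068 and 0.068 m and z of vial_blue in the frame of rack below 0.007 m and angle between vial_blue's own z axis and vertical below 0.17 rad and linear speed of vial_blue below 0.03 m/s and contact force between the fingers and vial_blue below 0.1 N), for 0.2 s.
2. the amber vial, gripped and standing in the cup, holds the cup about half way down (horizontal distance between vial_amber and cup_floor below 0.007 m and z of vial_amber in the frame of cup_floor between -0.004 and 0.004 m and angle between vial_amber's own z axis and vertical below 0.17 rad and value of joint mixer_cup between 0.0025 and 0.0075 m and contact force between vial_amber and mixer above 1 N and contact force between the fingers and vial_amber above 1 N and z of the grasp point in the frame of vial_amber below 0.066 m and contact force between each of the arm, the fingers and mixer below 0.3 N), for 0.2 s.
At the end, for the whole second after the job is handed in: Blue vial in a tray cell, base under 7 mm above the tray's underside, within 10 deg of upright, released, at rest. Amber vial gripped, on the cup floor (7 mm of centre, 10 deg), holding the cup 2.5 to 7.5 mm down; robot touches no part of the mixer; other vials upright in the tray (all of step 1 and all of step 2 and angle between each of vial_green, vial_clear, vial_green_2's own z axis and vertical below 0.17 rad); the arm keeps its last pose, push and grip.
It fails at once if a vial is tipped over (more than 35 degrees) (angle between any of vial_green, vial_clear, vial_green_2, vial_blue, vial_amber's own z axis and vertical above 0.6 rad).
It fails at once if a vial already in the tray is lifted out or shifted by more than 20 mm (distance of any of vial_green, vial_clear, vial_green_2 from where it was at the start of the episode above 0.02 m).
It fails at once if the mug or the small beaker is shifted by more than 20 mm (distance of any of mug, beaker from where it was at the start of the episode above 0.02 m).
It also fails if it takes over 48 s, if anything falls off the work surface, if the arm or the gripper's body presses on something with over 40 N, if the wrist force passes 120 N, or if a joint passes its speed limit or range.

## Working session

There is one attempt and no reset: what is moved stays moved. The work goes in short steps, Python scripts to look and compute and a shell command to move; the robot and the scene stay as the last step left them, time stands still between calls to the robot, and variables do not carry over. Pictures are saved under pics/ and viewed, at most 10 in all, crops included, and the job is handed in when it is done.

```bash
mkdir -p pics; cat > h.py <<'E'
import numpy as np, cv2
from workcell import manip
def save(p,n): cv2.imwrite(f'pics/{n}.png',cv2.cvtColor(p['color'],cv2.COLOR_RGB2BGR))
def proj(p,X):
    c=p['R']@np.array(X)+p['t']; u=p['camera_matrix']@c; return (u[:2]/u[2]).round(1)
def ray(p,u,v):
    R=np.array(p['R']);o=-R.T@p['t'];d=R.T@np.linalg.inv(p['camera_matrix'])@np.array([u,v,1.]);return o,d
def atz(p,u,v,z):
    o,d=ray(p,u,v);return o+d*(z-o[2])/d[2]
def tri(*obs):
    A=np.zeros((3,3));b=np.zeros(3)
    for p,u,v in obs:
        o,d=ray(p,u,v);d=d/np.linalg.norm(d);M=np.eye(3)-np.outer(d,d);A+=M;b+=M@o
    return np.linalg.solve(A,b)
E
python3 - <<'E'
from h import *
s=manip.camera('scene');t=manip.camera('top');save(s,'s0');save(t,'t0')
for n in ['mixer','cup_floor','rack','vial_blue','vial_amber','vial_green','vial_clear','mug','beaker']:
  for nm,p in (('s',s),('t',t)):
    for d in manip.boxes_of(p,n)[:4]: print(n,nm,round(d['score'],2),np.round(d['position'],3),proj(p,d['position']))
o=manip.get_obs();print(o['clock'],o['eef_pos'],o['tool_rot'],o['contact_force'])
E
```

```text
mixer s 0.92 [0.482 0.436 0.057] [388.7 363.1]
mixer t 0.9 [0.462 0.391 0.054] [211.3 291.7]
cup_floor s 0.81 [0.498 0.405 0.108] [377.5 328. ]
cup_floor t 0.75 [0.489 0.395 0.107] [204.2 277.1]
rack s 0.85 [0.612 0.192 0.02 ] [291.8 281.1]
rack t 0.58 [0.611 0.192 0.004] [299.8 229.5]
vial_blue s 0.8 [0.488 0.41  0.139] [387.1 316.2]
vial_blue t 0.76 [0.488 0.394 0.155] [199.6 275.2]
vial_amber s 0.78 [0.406 0.29  0.038] [405.2 301.1]
vial_amber s 0.6 [0.488 0.2   0.039] [352.9 271.9]
vial_amber s 0.57 [0.418 0.206 0.038] [387.3 271.4]
vial_amber t 0.56 [0.48  0.189 0.06 ] [301.5 281.8]
vial_amber t 0.55 [0.418 0.195 0.063] [299.  310.1]
vial_amber t 0.55 [0.405 0.277 0.057] [262.  316.6]
vial_amber t 0.54 [0.489 0.394 0.105] [204.9 277.2]
vial_green s 0.81 [0.574 0.25  0.045] [314.6 290.7]
vial_green s 0.7 [0.618 0.238 0.043] [290.7 288.8]
vial_green t 0.6 [0.612 0.217 0.057] [288.7 224.6]
vial_green t 0.45 [0.568 0.242 0.053] [277.7 243.8]
vial_clear s 0.69 [0.607 0.264 0.038] [297.9 300.4]
vial_clear s 0.26 [0.62  0.236 0.044] [289.5 287.9]
vial_clear t 0.67 [0.601 0.254 0.051] [272.6 230. ]
vial_clear t 0.24 [0.728 0.354 0.024] [232.2 181.3]
mug s 0.83 [ 0.493 -0.148  0.064] [324.2 174.9]
mug t 0.81 [ 0.49  -0.179  0.047] [463.4 275.8]
beaker s 0.88 [0.722 0.347 0.038] [236.2 341.6]
beaker t 0.62 [0.728 0.353 0.027] [232.2 180.6]
1.0 [0.15472184 0.57968173 0.23129327] [ 1.30047947e-01  9.91507706e-01 -2.89346504e-05 -3.73392845e-06] [ 0.25707939 -0.07195533 -0.22389646]
```

View pics/s0.png

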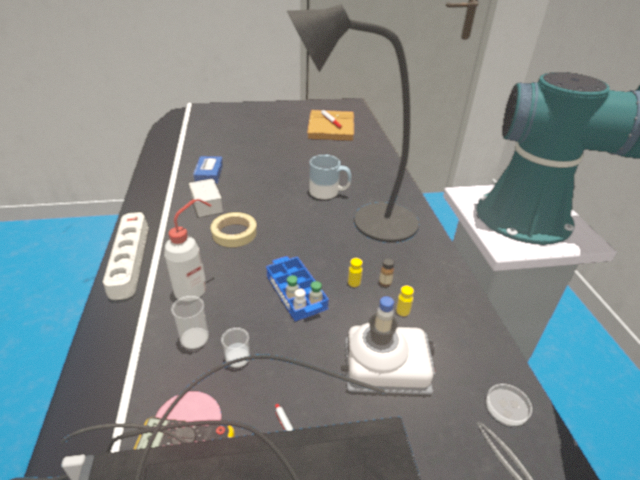

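View pics/t0.png

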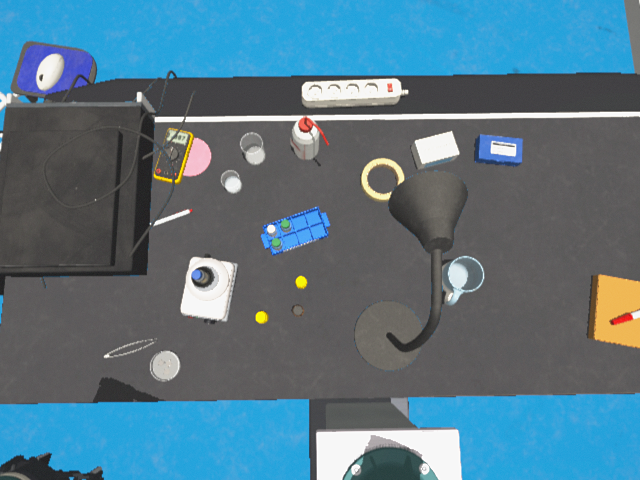

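Amber candidates: yellow caps at scene (355,272) and (404,300), and a black-capped brown vial at scene (387,272) / top (298,310). The last one fits, since it has a black cap and amber glass. I'll confirm it in one crop.

```bash
python3 - <<'E'
import cv2,numpy as np
from h import *
s=cv2.imread('pics/s0.png')[250:400,260:460];t=cv2.imread('pics/t0.png')[200:330,175:340]
a=cv2.resize(s,(400,300),interpolation=3);b=cv2.resize(t,(762,600)[0:2],interpolation=3)
cv2.imwrite('pics/c1.png',cv2.resize(s,(800,600),interpolation=cv2.INTER_CUBIC));cv2.imwrite('pics/c2.png',b)
s=manip.camera('scene');t=manip.camera('top')
print('lampbase',atz(s,387,220,0),atz(t,388,335,0))
print('lamp stem top',tri((s,402,90),(t,440,250)),'head',tri((s,320,40),(t,430,200)))
print('shelf edge',atz(t,148,272,0), 'cams',-s['R'].T@s['t'],-t['R'].T@t['t'])
E
```

```text
lampbase [ 0.35142366 -0.02095187  0.        ] [ 0.35987546 -0.00953335  0.        ]
lamp stem top [ 0.4373876  -0.00826652  0.3596209 ] head [ 0.55031573 -0.00589075  0.43450785]
shelf edge [0.51404755 0.55277271 0.        ] cams [0.67119609 0.84443313 0.64076257] [0.38563283 0.16888611 1.10725887]
```

View pics/c1.png

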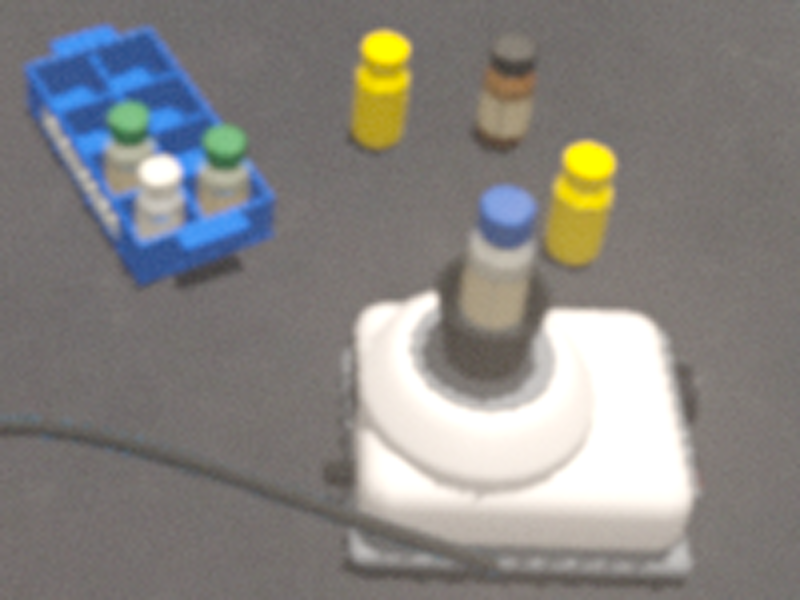

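View pics/c2.png

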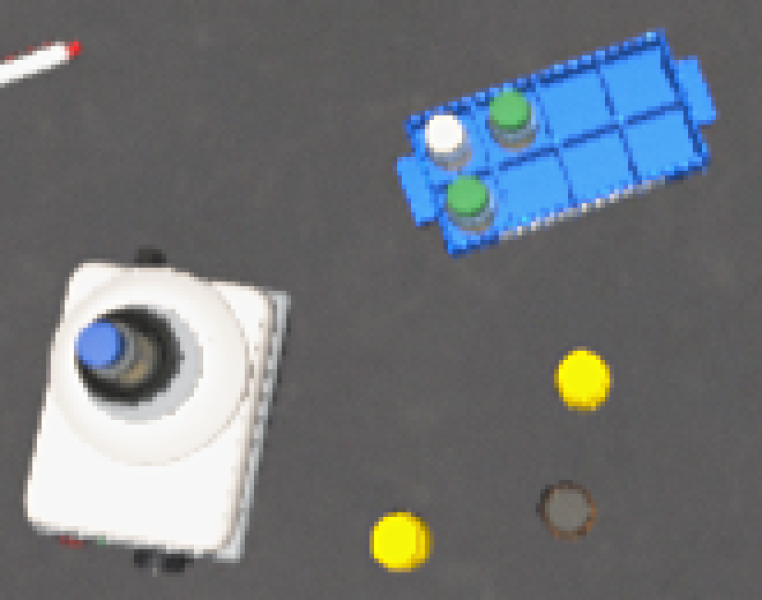

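The crop confirms it: the brown, black-capped vial at crop (510,90) is the amber one, and the yellow ones at (382,90) and (578,200) are decoys. The tray's three vials are all at its mixer-side end, so the cells at the far (low-y) end are free. Next I measure from colours in both views.

```bash
cat >> h.py <<'E'
def blob(p,lo,hi,box=None,k=0):
    h=cv2.cvtColor(p['color'],cv2.COLOR_RGB2HSV);m=cv2.inRange(h,np.array(lo),np.array(hi))
    if box: 
        q=np.zeros_like(m);a,b,c,d=box;q[b:d,a:c]=m[b:d,a:c];m=q
    n,l,st,ce=cv2.connectedComponentsWithStats(m);i=1+np.argsort(-st[1:,4])[k]
    return ce[i],st[i],(l==i).astype(np.uint8)
E
python3 - <<'E'
from h import *
s=manip.camera('scene');t=manip.camera('top')
for nm,p,b in (('s',s,(370,290,400,322)),('t',t,(185,260,215,290))):
    h=cv2.cvtColor(p['color'],cv2.COLOR_RGB2HSV)
    c,st,_=blob(p,(100,90,60),(130,255,255),b);print('bluecap',nm,c,st)
    x=(386,303) if nm=='s' else (200,275);print(h[x[1],x[0]])
    x=(388,264) if nm=='s' else (298,310);print('amber',h[x[1],x[0]])
    x=(285,275) if nm=='s' else (310,230);print('rack',h[x[1],x[0]])
ct=blob(t,(100,90,60),(130,255,255),(185,260,215,290))[0];print('blue xy at z162',atz(t,*ct,.162))
c,st,m=blob(t,(100,150,60),(125,255,255),(250,195,340,265));print(c,st)
r=cv2.minAreaRect(np.argwhere(m)[:,::-1].astype(np.float32));print(r)
bp=cv2.boxPoints(r);W=[atz(t,*q,.028)[:2] for q in bp];print(np.round(W,4),np.mean(W,0))
print('amber',atz(t,298,310,.059),tri((s,387.8,263),(t,298,310)))
print('wrist cam');w=manip.camera('wrist');o=manip.get_obs()['eef_pos'];print(-w['R'].T@w['t']-o,w['R'][2],w['camera_matrix'][0,0])
E
```

```text
bluecap s [386.10714286 303.32857143] [380 297  14  14 140]
[111  97 224]
amber [ 17  36 126]
rack [108 173 172]
bluecap t [196.2        274.41176471] [192 269  10  11  85]
[109 164 184]
amber [ 21  21 119]
rack [108 192 225]
blue xy at z162 [0.48904115 0.39918386 0.162     ]
[298.56954887 229.42230576] [ 261  207   69   48 1596]
((295.15704345703125, 230.52005004882812), (31.194517135620117, 69.04322814941406), 70.70995330810547)
[[0.6131 0.2916]
 [0.6664 0.1373]
 [0.5949 0.1144]
 [0.5429 0.2671]] [0.60431556 0.20258847]
amber [0.41825587 0.19690657 0.059     ] [0.41765428 0.19735907 0.05380022]
wrist cam
[-0.07559787  0.02012121  0.14323238] [ 0.29294025 -0.07884598 -0.95287424] 347.16003939822843
```

```bash
python3 -m creep '{"plan":[{"grip":0,"dp":[1.5,-0.5,2],"turn":0},{"grip":0,"dp":[3,-1.5,3],"turn":0},{"grip":0,"dp":[4.5,-2.5,3],"turn":0},{"grip":0,"dp":[6,-3.5,3],"turn":0},{"grip":0,"dp":[7.5,-4.5,3],"turn":0}]}'
```

```text
clock: 1.75
eef_pos: [0.3449, 0.4681, 0.3207]
tool_rot: [0.13, 0.992, 0.001, 0.001]
contact_force: [1.0, 0.7, -0.1]
width: 1.002
grip_force: 0.0
```

```bash
python3 - <<'E'
from h import *
w=manip.camera('wrist');save(w,'w1');print(manip.get_obs()['eef_pos'],manip.get_obs()['clock'])
print(proj(w,[.489,.399,.162]),proj(w,[.604,.203,.028]))
E
```

```text
[0.35174399 0.46371184 0.32053936] 1.8
[290.3 362.7] [196.1 393.9]
```

View pics/w1.png

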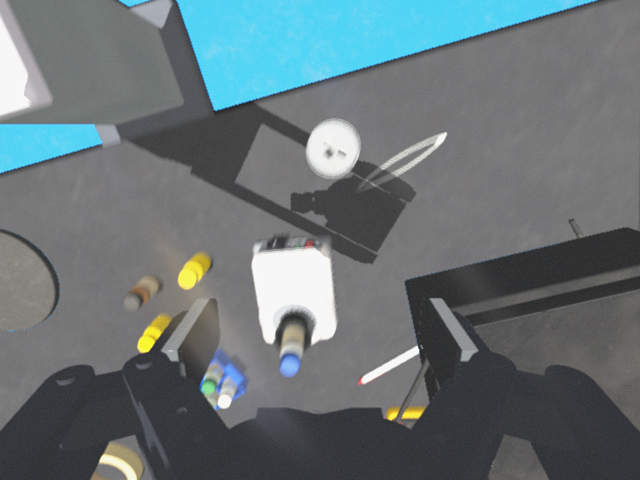

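The blue cap at (290,364) matches the predicted (290,363). I'll move over it.

```bash
python3 -m creep '{"plan":[{"grip":0.3,"dp":[1.5,-0.7,0],"turn":0},{"grip":0.3,"dp":[3,-1.4,-0.5],"turn":0},{"grip":0.3,"dp":[4.4,-2,-1.5],"turn":0},{"grip":0.3,"dp":[4.4,-2,-1.5],"turn":0},{"grip":0.3,"dp":[4.4,-2,-1.5],"turn":0}]}'
python3 - <<'E'
from h import *
w=manip.camera('wrist');save(w,'w2');o=manip.get_obs();print(o['eef_pos'],o['clock'],o['width'])
s=manip.camera('scene');t=manip.camera('top')
h=cv2.cvtColor(w['color'],cv2.COLOR_RGB2HSV)
print(proj(w,[.489,.399,.162]))
c,st,m=blob(w,(100,110,60),(125,255,255));print(c,st,atz(w,*c,.160))
for d in manip.boxes_of(w,'cup_floor')[:2]+manip.boxes_of(w,'vial_blue')[:1]+manip.boxes_of(w,'rack')[:1]: print(d['score'],d['position'])
E
```

```text
clock: 2.3
eef_pos: [0.4755, 0.4078, 0.2729]
tool_rot: [0.131, 0.991, -0.001, -0.001]
contact_force: [-0.6, -0.6, 1.0]
width: 0.697
grip_force: 0.0
[0.47478697 0.40879327 0.27404895] 2.35 0.7005652993760683
[313.4 250.7]
[178.95458199 324.21583601] [ 133  277  101   81 2488] [0.52395258 0.27170316 0.16      ]
0.76 [0.4872, 0.4049, 0.1105]
0.89 [0.4856, 0.3994, 0.1538]
0.92 [0.5925, 0.1781, 0.0143]
```

View pics/w2.png

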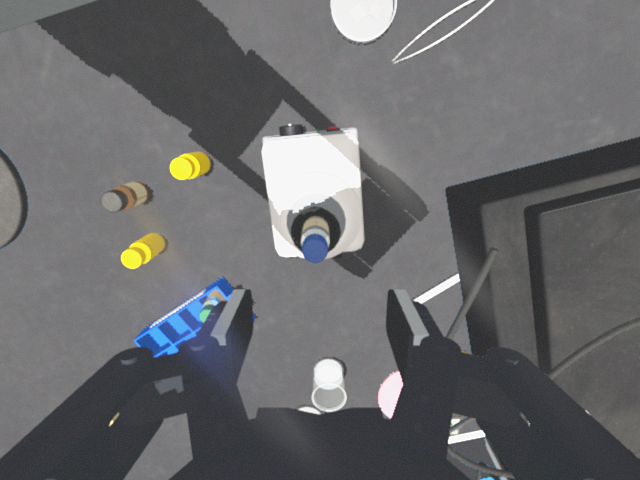

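The wrist view shows the cap centred at about (315,248), against a prediction of (313,251). Next I triangulate the cap and the amber cap, and calculate the shift.

```bash
python3 - <<'E'
from h import *
w=manip.camera('wrist');s=manip.camera('scene');t=manip.camera('top')
c,st,m=blob(w,(105,100,30),(130,255,255),(295,225,340,270));print(c,st)
ct=blob(t,(100,90,60),(130,255,255),(185,260,215,290))[0];cs=blob(s,(100,90,60),(130,255,255),(370,290,400,322))[0]
print('cap mid tri',tri((w,*c),(t,*ct),(s,*cs)),atz(w,*c,.158))
print('amber',atz(w,112,201,.059),tri((w,112,201),(t,298,310)),proj(w,[.418,.197,.059]))
# rack corners from wrist: outer corner of far end (low y): pixels (135,340),(158,357); near (228,278)
print([atz(w,*q,.028)[:2].round(4) for q in ((135,340),(223,279))])
o=manip.get_obs();print(o['eef_pos'],o['clock'])
E
```

```text
[311.52962298 248.38599641] [298 235  27  28 557]
cap mid tri [0.49273079 0.39950659 0.14964472] [0.48852936 0.3997877  0.158     ]
amber [0.41746693 0.19902403 0.059     ] [0.41799492 0.19698015 0.05580641] [110.5 202. ]
[array([0.597 , 0.1284]), array([0.5441, 0.269 ])]
[0.47475275 0.40938156 0.27506677] 2.75
```

```bash
python3 -m creep '{"plan":[{"grip":0.3,"dp":[0.48,-0.33,-0.5],"turn":0},{"grip":0.3,"dp":[0.48,-0.33,-2],"turn":0},{"grip":0.3,"dp":[0.48,-0.33,-3.2],"turn":0},{"grip":0.3,"dp":[0.48,-0.33,-4],"turn":0},{"grip":0.3,"dp":[0.48,-0.33,-4.8],"turn":0}]}'; python3 -m creep '{"plan":[{"grip":0.3,"dp":[0,0,0],"turn":0},{"grip":0.3,"dp":[0,0,0],"turn":0}]}'
```

```text
clock: 3.25
eef_pos: [0.4897, 0.3977, 0.128]
tool_rot: [0.13, 0.991, -0.001, -0.001]
contact_force: [-0.4, -0.1, 0.3]
width: 0.702
grip_force: 0.0
clock: 3.45
eef_pos: [0.4899, 0.3982, 0.1299]
tool_rot: [0.13, 0.991, -0.001, -0.0]
contact_force: [-0.7, 0.3, 0.7]
width: 0.698
grip_force: 0.0
```

```bash
python3 -m creep '{"plan":[{"grip":0.5,"dp":[0,0,0],"turn":0},{"grip":0.7,"dp":[0,0,0],"turn":0},{"grip":1,"dp":[0,0,0],"turn":0},{"grip":1,"dp":[0,0,0],"turn":0},{"grip":1,"dp":[0,0,0],"turn":0}]}'; python3 -m creep '{"plan":[{"grip":1,"dp":[0,0,0],"turn":0},{"grip":1,"dp":[0,0,0],"turn":0},{"grip":1,"dp":[0,0,0],"turn":0},{"grip":1,"dp":[0,0,0.3],"turn":0},{"grip":1,"dp":[0,0,0.7],"turn":0}]}'
```

```text
clock: 3.95
eef_pos: [0.4904, 0.3994, 0.1313]
tool_rot: [0.13, 0.992, 0.001, 0.001]
contact_force: [1.1, 0.6, 1.4]
width: 0.254
grip_force: 58.7
clock: 4.45
eef_pos: [0.4885, 0.3981, 0.151]
tool_rot: [0.13, 0.992, -0.001, -0.001]
contact_force: [0.2, -0.4, -0.5]
width: 0.25
grip_force: 58.7
```

Width 0.25 (21 mm) means it's held by the cap. Lift it and carry it to the tray.

```bash
python3 -m creep '{"plan":[{"grip":1,"dp":[0,0,1],"turn":0},{"grip":1,"dp":[0,0,2],"turn":0},{"grip":1,"dp":[0.4,-0.8,3],"turn":0},{"grip":1,"dp":[1.1,-2,3.6],"turn":0},{"grip":1,"dp":[1.8,-3.2,3.6],"turn":0}]}'; python3 -m creep '{"plan":[{"grip":1,"dp":[0.7,-1,0],"turn":0},{"grip":1,"dp":[1.4,-2,0],"turn":0},{"grip":1,"dp":[2.2,-3,0],"turn":0},{"grip":1,"dp":[2.6,-4,0],"turn":0},{"grip":1,"dp":[2.6,-4,0],"turn":0}]}'
python3 - <<'E'
from h import *
w=manip.camera('wrist');save(w,'w3');o=manip.get_obs();print(o['eef_pos'],o['clock'],o['width'])
w=manip.camera('wrist');print(manip.get_obs()['eef_pos'])
h=cv2.cvtColor(w['color'],cv2.COLOR_RGB2HSV);save(w,'w3')
np.savez('w3.npz',**{k:np.array(v) for k,v in w.items()})
print(proj(w,[.605,.1485,.028]),proj(w,[.604,.203,.028]))
E
```

```text
clock: 4.95
eef_pos: [0.5455, 0.303, 0.264]
tool_rot: [0.129, 0.992, 0.002, 0.003]
contact_force: [1.9, -0.5, 0.0]
width: 0.251
grip_force: 58.8
clock: 5.45
eef_pos: [0.6232, 0.1789, 0.26]
tool_rot: [0.132, 0.991, -0.001, 0.0]
contact_force: [-0.3, 0.2, -0.2]
width: 0.25
grip_force: 58.8
[0.62214807 0.18093352 0.25990977] 5.5 0.2587889797703657
[0.62151147 0.18227013 0.25985862]
[286.7 191.8] [334.8 177.9]
```

View pics/w3.png

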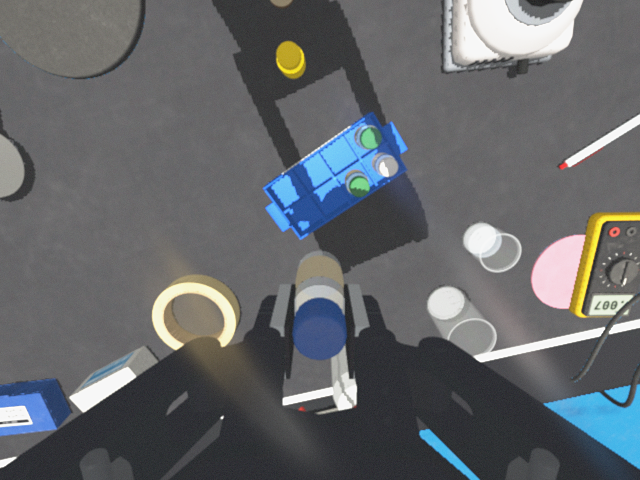

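The rack rim corners show at (265,187), (302,238), (406,173) and (374,115). The left-end near cell is free and centred at about (286,191).

```bash
python3 - <<'E'
from h import *
w=dict(np.load('w3.npz'))
W=np.array([atz(w,*q,.028)[:2] for q in ((265,187),(302,238),(406,173),(374,115))]);print(W.round(4),W.mean(0).round(4))
d=[np.linalg.norm(W[i]-W[i-1]).round(4) for i in range(4)];print(d)
u=(W[0]+W[1]-W[2]-W[3]);u/=np.linalg.norm(u);v=np.array([-u[1],u[0]]);print(u,v,np.degrees(np.arctan2(u[1],u[0])))
c=W.mean(0)
for a in (17.25,-17.25): print(a,(c+.05175*u+a/1000*v).round(4))
print('dividers node between 2 left pairs px(311,182?)',atz(w,284,212,.028))
o=manip.get_obs();print(o['eef_pos'])
# held vial base centre estimate
print('vial base seen axis',atz(w,319,262,o['eef_pos'][2]-.034))
E
```

```text
[[0.5938 0.1273]
 [0.6603 0.15  ]
 [0.6188 0.278 ]
 [0.5523 0.2575]] [0.6063 0.2032]
[np.float64(0.1366), np.float64(0.0703), np.float64(0.1345), np.float64(0.0696)]
[ 0.30578717 -0.95209989] [0.95209989 0.30578717] -72.19447166437685
17.25 [0.6386 0.1592]
-17.25 [0.6057 0.1487]
dividers node between 2 left pairs px(311,182?) [0.62588434 0.13911075 0.028     ]
[0.62151147 0.18227013 0.25985862]
vial base seen axis [0.616166   0.18229112 0.22585862]
```

```bash
python3 -m creep '{"plan":[{"grip":1,"dp":[-0.52,-1.11,-0.5],"turn":0},{"grip":1,"dp":[-0.52,-1.11,-2],"turn":0},{"grip":1,"dp":[-0.52,-1.11,-3.5],"turn":0},{"grip":1,"dp":[-0.52,-1.11,-4.8],"turn":0},{"grip":1,"dp":[-0.52,-1.11,-6],"turn":0}]}';python3 -m creep '{"plan":[{"grip":1,"dp":[0,0,0],"turn":0},{"grip":1,"dp":[0,0,0],"turn":0}]}'
python3 - <<'E'
from h import *
s=manip.camera('scene');w=manip.camera('wrist');t=manip.camera('top');print(manip.get_obs()['eef_pos'])
a=cv2.resize(s['color'][230:330,240:340],(400,400),interpolation=cv2.INTER_CUBIC);b=cv2.resize(w['color'][150:400,200:450],(400,400))
cv2.imwrite('pics/c3.png',np.hstack([a,b])[:,:,::-1])
E
```

```text
clock: 6.05
eef_pos: [0.6048, 0.151, 0.0782]
tool_rot: [0.129, 0.992, 0.0, -0.001]
contact_force: [0.5, 0.7, -0.2]
width: 0.25
grip_force: 58.9
clock: 6.25
eef_pos: [0.6055, 0.1506, 0.0798]
tool_rot: [0.129, 0.992, -0.0, -0.001]
contact_force: [-0.4, -0.2, 0.5]
width: 0.251
grip_force: 58.9
[0.60793445 0.1502971  0.0820207 ]
```

View pics/c3.png

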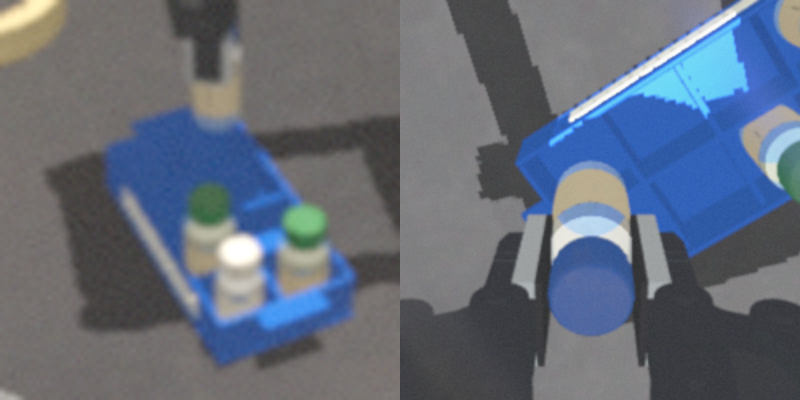

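The vial hangs upright over the free end cell, and its base is inside the near-end cell outline. Lower it.

```bash
python3 -m creep '{"plan":[{"grip":1,"dp":[0,-0.04,-0.4],"turn":0},{"grip":1,"dp":[0,-0.04,-0.8],"turn":0},{"grip":1,"dp":[0,-0.04,-1.1],"turn":0},{"grip":1,"dp":[0,-0.04,-1.3],"turn":0},{"grip":1,"dp":[0,-0.04,-1.3],"turn":0}]}'; python3 -m creep '{"plan":[{"grip":1,"dp":[0,0,-0.07],"turn":0},{"grip":1,"dp":[0,0,-0.07],"turn":0}]}'
```

```text
clock: 6.9
eef_pos: [0.605, 0.1481, 0.0389]
tool_rot: [0.13, 0.992, -0.0, -0.001]
contact_force: [-0.4, 0.3, 0.5]
width: 0.253
grip_force: 58.9
clock: 7.1
eef_pos: [0.6062, 0.1483, 0.0382]
tool_rot: [0.13, 0.992, -0.0, 0.0]
contact_force: [-0.1, 0.4, 0.3]
width: 0.253
grip_force: 58.9
```

```bash
python3 -m creep '{"plan":[{"grip":1,"dp":[0,0,-0.05],"turn":0},{"grip":1,"dp":[0,0,-0.05],"turn":0}]}'; python3 -m creep '{"plan":[{"grip":1,"dp":[0,0,-0.05],"turn":0},{"grip":1,"dp":[0,0,-0.05],"turn":0}]}'
```

```text
clock: 7.3
eef_pos: [0.6066, 0.1484, 0.0377]
tool_rot: [0.13, 0.992, 0.0, 0.001]
contact_force: [-1.1, -0.4, 4.1]
width: 0.25
grip_force: 59.4
clock: 7.5
eef_pos: [0.6069, 0.1484, 0.0376]
tool_rot: [0.13, 0.992, 0.0, 0.001]
contact_force: [-4.4, -0.8, 14.7]
width: 0.254
grip_force: 60.6
```

It's on the floor. Ease off, open and lift away.

```bash
python3 -m creep '{"plan":[{"grip":1,"dp":[0,0,0.08],"turn":0},{"grip":0.7,"dp":[0,0,0.08],"turn":0},{"grip":0.5,"dp":[0,0,0.08],"turn":0},{"grip":0.5,"dp":[0,0,0.08],"turn":0},{"grip":0.5,"dp":[0,0,0.08],"turn":0}]}'; python3 -m creep '{"plan":[{"grip":0.5,"dp":[0,0,0.6],"turn":0},{"grip":0.5,"dp":[0,0,1.6],"turn":0},{"grip":0.5,"dp":[0,0,3],"turn":0},{"grip":0.5,"dp":[-0.8,0.2,3.5],"turn":-1},{"grip":0.4,"dp":[-2,0.6,3.5],"turn":-2}]}'
python3 - <<'E'
from h import *
for nm in('scene','top'):
  p=manip.camera(nm)
  for d in manip.boxes_of(p,'vial_blue')[:2]: print(nm,d['score'],d['position'])
  if nm=='scene':save(p,'s4')
E
```

```text
clock: 8.0
eef_pos: [0.6059, 0.1483, 0.0374]
tool_rot: [0.13, 0.992, -0.0, -0.0]
contact_force: [-0.7, -0.1, 0.1]
width: 0.497
grip_force: 0.0
clock: 8.5
eef_pos: [0.55, 0.1664, 0.1459]
tool_rot: [0.218, 0.976, 0.001, 0.004]
contact_force: [-0.4, 1.6, -0.3]
width: 0.601
grip_force: 0.0
scene 0.83 [0.6074, 0.1596, 0.0475]
```

```bash
python3 -m creep '{"plan":[{"grip":0.4,"dp":[-1.2,0.3,0.3],"turn":-1},{"grip":0.4,"dp":[-2.6,0.6,0.4],"turn":-2},{"grip":0.4,"dp":[-3.8,0.9,0.4],"turn":-3},{"grip":0.4,"dp":[-4.3,1,0.4],"turn":-4},{"grip":0.4,"dp":[-4.3,1,0.4],"turn":-4}]}'; python3 -m creep '{"plan":[{"grip":0.4,"dp":[0,0,0],"turn":0},{"grip":0.4,"dp":[0,0,0],"turn":0}]}'
python3 - <<'E'
from h import *
w=manip.camera('wrist');t=manip.camera('top');s=manip.camera('scene');o=manip.get_obs();print(o['eef_pos'],o['tool_rot'])
pw=proj(w,[.418,.197,.059]);print(pw)
for d in manip.boxes_of(w,'vial_amber')[:3]: print(d['score'],d['position'],proj(w,d['position']))
for d in manip.boxes_of(s,'vial_blue')[:1]: print('blue',d['score'],d['position'])
x,y=map(int,pw);x0=max(x-80,0);y0=max(y-80,0)
a=cv2.resize(w['color'][y0:y0+160,x0:x0+160],(480,480),interpolation=2)
b=cv2.resize(s['color'][240:310,260:320],(300,350),interpolation=2);b=cv2.copyMakeBorder(b,0,130,0,0,0)
print(x0,y0);cv2.imwrite('pics/c4.png',np.hstack([a,b])[:,:,::-1])
E
```

```text
clock: 9.2
eef_pos: [0.4155, 0.1964, 0.1544]
tool_rot: [0.382, 0.924, -0.001, -0.001]
contact_force: [0.3, 0.7, 0.4]
width: 0.598
grip_force: 0.0
clock: 9.4
eef_pos: [0.4195, 0.1964, 0.1549]
tool_rot: [0.382, 0.924, 0.0, 0.001]
contact_force: [-0.5, -0.4, 0.5]
width: 0.601
grip_force: 0.0
[0.4184494  0.19620856 0.15464158] [3.82212868e-01 9.24074276e-01 9.92236822e-05 2.15013266e-04]
[318.7 235.4]
0.92 [0.3999, 0.2738, 0.0602] [381.7 139.4]
0.77 [0.4754, 0.1931, 0.0469] [366.3 282.7]
0.57 [0.4107, 0.1998, 0.0606] [314.3 226.5]
blue 0.49 [0.6041, 0.1596, 0.0463]
238 155
```

View pics/c4.png

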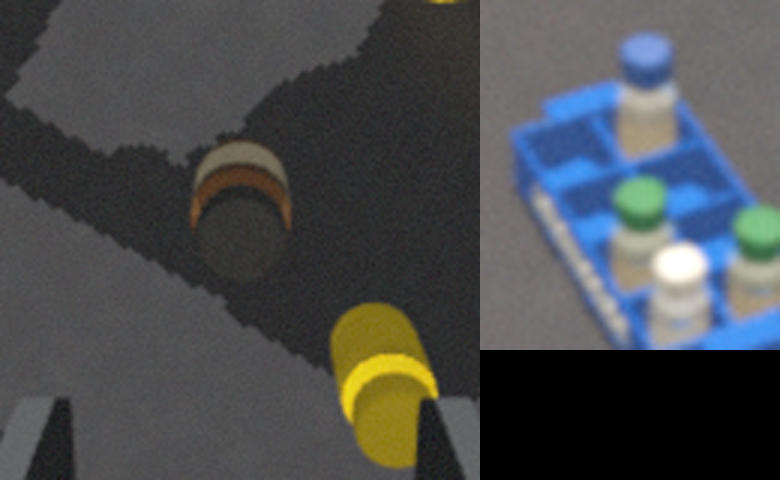

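The blue vial stands upright in the end cell. The amber cap is centred at about (319,234), against a prediction of (319,235). Descend.

```bash
python3 -m creep '{"plan":[{"grip":0.4,"dp":[0,0.02,-1.2],"turn":0},{"grip":0.4,"dp":[0,0.02,-2.4],"turn":0},{"grip":0.4,"dp":[0,0.02,-3.4],"turn":0},{"grip":0.4,"dp":[0,0.02,-4.13],"turn":0},{"grip":0.4,"dp":[0,0.02,-4.13],"turn":0}]}'; python3 -m creep '{"plan":[{"grip":0.6,"dp":[0,0,0],"turn":0},{"grip":0.8,"dp":[0,0,0],"turn":0},{"grip":1,"dp":[0,0,0],"turn":0},{"grip":1,"dp":[0,0,0],"turn":0},{"grip":1,"dp":[0,0,0],"turn":0}]}'
```

```text
clock: 10.15
eef_pos: [0.4153, 0.1962, 0.0285]
tool_rot: [0.382, 0.924, -0.002, -0.002]
contact_force: [-1.3, -0.0, 0.8]
width: 0.6
grip_force: 0.0
clock: 10.65
eef_pos: [0.4182, 0.1973, 0.0319]
tool_rot: [0.382, 0.924, 0.001, 0.001]
contact_force: [-0.8, -0.5, 7.0]
width: 0.273
grip_force: 59.2
```

```bash
python3 -m creep '{"plan":[{"grip":1,"dp":[0,0,0.6],"turn":0},{"grip":1,"dp":[0,0,1.8],"turn":0},{"grip":1,"dp":[0,0,3.2],"turn":0},{"grip":1,"dp":[0,0,4.8],"turn":0},{"grip":1,"dp":[0.3,0.8,6.2],"turn":0}]}'; python3 -m creep '{"plan":[{"grip":1,"dp":[0.6,1.5,0.3],"turn":0},{"grip":1,"dp":[1,2.8,0.3],"turn":0},{"grip":1,"dp":[1.1,3.4,0.3],"turn":0},{"grip":1,"dp":[1.1,3.4,0.3],"turn":0},{"grip":1,"dp":[1.1,3.4,0.3],"turn":0}]}'
python3 - <<'E'
from h import *
w=manip.camera('wrist');t=manip.camera('top');s=manip.camera('scene');o=manip.get_obs();print(o['eef_pos'],o['width'],o['clock'])
for nm,p in (('w',w),('t',t),('s',s)):
  x,y=proj(p,[.489,.3995,.112]);print(nm,x,y,[(d['score'],d['position']) for d in manip.boxes_of(p,'cup_floor')[:1]])
def crop(p,k):
  x,y=map(int,proj(p,[.489,.3995,.112]));r=k;x0=min(max(x-r,0),640-2*r);y0=min(max(y-r,0),480-2*r);print(x0,y0,400/(2*r));return cv2.resize(p['color'][y0:y0+2*r,x0:x0+2*r],(400,400),interpolation=2)
cv2.imwrite('pics/c5.png',np.hstack([crop(w,100),crop(t,25)])[:,:,::-1])
E
```

```text
clock: 11.15
eef_pos: [0.4245, 0.2193, 0.2192]
tool_rot: [0.383, 0.924, -0.001, -0.0]
contact_force: [1.6, -0.4, -1.1]
width: 0.271
grip_force: 58.9
clock: 11.65
eef_pos: [0.458, 0.3221, 0.2251]
tool_rot: [0.382, 0.924, -0.001, -0.001]
contact_force: [-0.2, -1.3, -0.2]
width: 0.27
grip_force: 59.0
[0.45830084 0.32145728 0.22541021] 0.27485980395511594 11.8
w 423.5 188.5 [(0.89, [0.492, 0.3989, 0.1])]
t 201.7 276.9 []
s 382.4 322.8 [(0.65, [0.4873, 0.3927, 0.1024])]
323 88 2.0
176 251 8.0
```

View pics/c5.png

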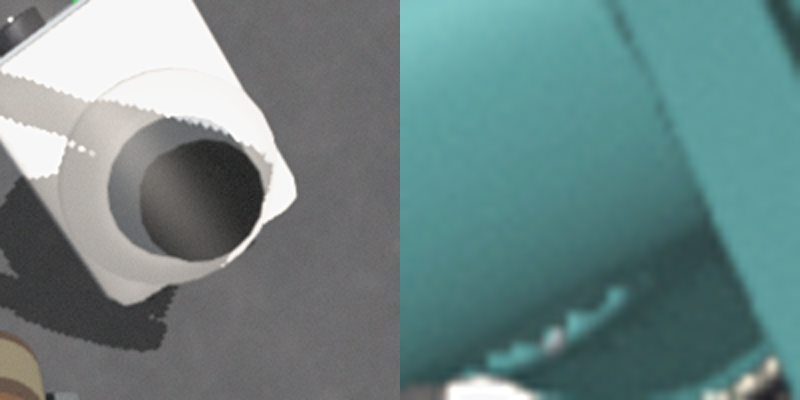

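The wrist crop shows the empty cup rim centred at pixel (424.5,188), within about 1 px of the prediction. The held amber vial is at the lower left.

```bash
python3 - <<'E'
from h import *
w=manip.camera('wrist');o=manip.get_obs()
c=atz(w,424.5,188,.112);print(c,o['eef_pos'],(np.array([*(c[:2]*.5+np.array([.489,.3995])*.5),.16])-o['eef_pos'])/.03)
E
```

```text
[0.49075363 0.40032374 0.112     ] [0.45900144 0.32219711 0.2258528 ] [ 1.02917912  2.59049186 -2.19509347]
```

```bash
python3 -m creep '{"plan":[{"grip":1,"dp":[0.5,1.2,0],"turn":0},{"grip":1,"dp":[1.03,2.59,0],"turn":0},{"grip":1,"dp":[1.03,2.59,-0.8],"turn":0},{"grip":1,"dp":[1.03,2.59,-1.8],"turn":0},{"grip":1,"dp":[1.03,2.59,-2.4],"turn":0}]}'; python3 -m creep '{"plan":[{"grip":1,"dp":[0,0,0],"turn":0},{"grip":1,"dp":[0,0,0],"turn":0},{"grip":1,"dp":[0,0,0],"turn":0}]}'
python3 - <<'E'
from h import *
P=[]
for i in range(4): manip.camera('top');o=manip.get_obs();P.append([*o['eef_pos'],*o['contact_force']])
print(np.mean(P,0).round(4))
E
```

```text
clock: 12.5
eef_pos: [0.4892, 0.4001, 0.1517]
tool_rot: [0.382, 0.924, -0.001, -0.001]
contact_force: [-0.4, -0.1, -0.1]
width: 0.272
grip_force: 59.1
clock: 12.8
eef_pos: [0.491, 0.4011, 0.1553]
tool_rot: [0.382, 0.924, 0.001, 0.001]
contact_force: [-0.1, -0.2, 0.3]
width: 0.276
grip_force: 59.1
[ 0.4908  0.4011  0.1553  0.192   0.0821 -0.244 ]
```

```bash
python3 -m creep '{"plan":[{"grip":1,"dp":[-0.02,-0.04,-0.3],"turn":0},{"grip":1,"dp":[-0.02,-0.04,-0.6],"turn":0},{"grip":1,"dp":[-0.02,-0.04,-0.85],"turn":0},{"grip":1,"dp":[-0.02,-0.04,-0.85],"turn":0},{"grip":1,"dp":[-0.02,-0.04,-0.85],"turn":0}]}'
cat > f.py <<'E'
from h import *
P=[]
for i in range(4): manip.camera('top');o=manip.get_obs();P.append([*o['eef_pos'],*o['contact_force'],*o['wrist_torque'],o['grip_force']])
print(np.mean(P,0).round(4),o['clock'])
E
python3 f.py
```

```text
clock: 13.5
eef_pos: [0.4889, 0.3991, 0.1279]
tool_rot: [0.382, 0.924, -0.001, -0.0]
contact_force: [-1.0, -1.4, 2.5]
width: 0.274
grip_force: 59.2
[ 4.8920e-01  3.9930e-01  1.2840e-01 -5.4920e-01 -6.6820e-01  1.8638e+00
 -1.4350e-01  1.8430e-01  7.0000e-03  5.9151e+01] 13.7
```

```bash
python3 -m creep '{"plan":[{"grip":1,"dp":[0,0,-0.08],"turn":0},{"grip":1,"dp":[0,0,-0.15],"turn":0},{"grip":1,"dp":[0,0,-0.15],"turn":0},{"grip":1,"dp":[0,0,-0.15],"turn":0}]}'; python3 f.py
```

```text
clock: 14.1
eef_pos: [0.4897, 0.3997, 0.1241]
tool_rot: [0.382, 0.924, 0.0, 0.0]
contact_force: [-0.7, 0.1, 4.2]
width: 0.275
grip_force: 59.3
[ 4.89600e-01  3.99600e-01  1.24100e-01 -4.79900e-01 -6.03700e-01
  3.91810e+00 -6.24000e-02  1.29100e-01 -1.20000e-03  5.92871e+01] 14.3
```

```bash
python3 -m creep '{"plan":[{"grip":1,"dp":[0,0,-0.04],"turn":0},{"grip":1,"dp":[0,0,-0.04],"turn":0},{"grip":1,"dp":[0,0,-0.04],"turn":0},{"grip":1,"dp":[0,0,-0.04],"turn":0}]}'; python3 f.py
python3 - <<'E'
from h import *
s=manip.camera('scene')
for n in('vial_blue','vial_amber','cup_floor'):print(n,[(d['score'],d['position']) for d in manip.boxes_of(s,n)[:4]])
E
```

```text
clock: 14.7
eef_pos: [0.4896, 0.3996, 0.1227]
tool_rot: [0.382, 0.924, 0.0, 0.0]
contact_force: [-1.0, -0.7, 4.9]
width: 0.276
grip_force: 59.3
[ 4.89600e-01  3.99600e-01  1.22700e-01 -6.22000e-02  6.59000e-02
  4.95940e+00 -1.15000e-02  9.90000e-02  6.40000e-03  5.93292e+01] 14.9
vial_blue [(0.82, [0.6043, 0.1557, 0.0498])]
vial_amber [(0.81, [0.4859, 0.203, 0.0381]), (0.79, [0.4868, 0.4081, 0.1151]), (0.76, [0.4029, 0.2892, 0.0348])]
cup_floor [(0.85, [0.4954, 0.4071, 0.1021])]
```

At 4.96 N the cup is about 5.6 mm down, and no sideways force remains. Handing in.

```bash
python3 -c "
from workcell import manip
print(manip.job_done())"
```

```text
the job is handed in; nothing more can be done
None
```

The job is handed in with no verdict returned: the blue vial stands upright and released in an end tray cell, and the amber vial is still gripped, holding the mixer cup about 5.6 mm down (estimated from the 4.96 N push).

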